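# Stopper the finishing bottles

### The job

Close up the open amber bottles on the bench: pull the chest's drawer all the way out, take the tapered stoppers from the rack in it and set one fully home in the neck of every bottle. When all the bottles are closed, push the drawer fully shut; keep the bottles standing on the bench, never knocked over. There are spare stoppers, should one be dropped.

Things in the scene. Friction and masses are not known exactly. Their poses are not given: they have to be found in the camera images.
- chest: small wooden parts chest fixed to the bench, 165 deep x 220 wide x 90 mm high, with one drawer that fills its whole front. Origin at the centre of its underside; its x axis points from the drawer front to the back, so the drawer slides out along the chest's -x.
- chest_drawer0 (a joint): travel of the drawer in m: 0 = fully shut, grows as it is pulled out, stops at 0.115. Slides with light friction (about 1 N, plus 4 N per m/s) and stays where it is left. Its front panel is 15 mm thick, 63 mm high, its upper edge 78 mm above the bench.
- chest_drawer0_handle (a point): middle of the drawer's bar handle, on the bar's axis, 52 mm above the bench; moves with the drawer and has the chest's axes. The bar is a level steel rod, 11 mm thick and 110 mm long, along the chest's y axis, 35 mm in front of the drawer's front panel.
- rack_top (a point): middle of the top of the wooden stopper rack in the drawer (48 x 174 mm), 44 mm above the bench; moves with the drawer, chest's axes. Five square holes in a row along the chest's y, 34 mm apart, each with a stopper, head resting on the rack. The row is 44 mm behind the inner face of the drawer front; out by 0.10 or more, it is clear of the chest with room for fingers before and behind.
- stopper_1: turned stopper: wooden round head 26 mm in diameter, 26 mm high; below it a cork plug 20 mm long, tapering from 18 mm at the head to 13 mm at the tip. 25 g. Origin on its axis at the underside of the head (top of the plug); z points up through the head. Starts upright in the rack in the drawer. All five are alike and fit any bottle; those not needed are spares.
- stopper_2: turned stopper: wooden round head 26 mm in diameter, 26 mm high; below it a cork plug 20 mm long, tapering from 18 mm at the head to 13 mm at the tip. 25 g. Origin on its axis at the underside of the head (top of the plug); z points up through the head. Starts upright in the rack in the drawer. All five are alike and fit any bottle; those not needed are spares.
- stopper_3: turned stopper: wooden round head 26 mm in diameter, 26 mm high; below it a cork plug 20 mm long, tapering from 18 mm at the head to 13 mm at the tip. 25 g. Origin on its axis at the underside of the head (top of the plug); z points up through the head. Starts upright in the rack in the drawer. All five are alike and fit any bottle; those not needed are spares.
- stopper_4: turned stopper: wooden round head 26 mm in diameter, 26 mm high; below it a cork plug 20 mm long, tapering from 18 mm at the head to 13 mm at the tip. 25 g. Origin on its axis at the underside of the head (top of the plug); z points up through the head. Starts upright in the rack in the drawer. All five are alike and fit any bottle; those not needed are spares.
- stopper_5: turned stopper: wooden round head 26 mm in diameter, 26 mm high; below it a cork plug 20 mm long, tapering from 18 mm at the head to 13 mm at the tip. 25 g. Origin on its axis at the underside of the head (top of the plug); z points up through the head. Starts upright in the rack in the drawer. All five are alike and fit any bottle; those not needed are spares.
- bottle_1: squat amber glass bottle, 62 mm in diameter, 85 mm high, 0.4 kg, loose on the bench; may be absent. Origin: centre of its underside, z up. Neck on the axis, 33 mm wide at the lip, bore 22 mm, 27 mm deep, open at the top. A stopper fully home has its plug in the neck and its head on the lip: its origin is 85 mm above the bottle's.
- bottle_2: squat amber glass bottle, 62 mm in diameter, 85 mm high, 0.4 kg, loose on the bench; may be absent. Origin: centre of its underside, z up. Neck on the axis, 33 mm wide at the lip, bore 22 mm, 27 mm deep, open at the top. A stopper fully home has its plug in the neck and its head on the lip: its origin is 85 mm above the bottle's.
- bottle_3: squat amber glass bottle, 62 mm in diameter, 85 mm high, 0.4 kg, loose on the bench; may be absent. Origin: centre of its underside, z up. Neck on the axis, 33 mm wide at the lip, bore 22 mm, 27 mm deep, open at the top. A stopper fully home has its plug in the neck and its head on the lip: its origin is 85 mm above the bottle's.
- bottle_4: squat amber glass bottle, 62 mm in diameter, 85 mm high, 0.4 kg, loose on the bench; may be absent. Origin: centre of its underside, z up. Neck on the axis, 33 mm wide at the lip, bore 22 mm, 27 mm deep, open at the top. A stopper fully home has its plug in the neck and its head on the lip: its origin is 85 mm above the bottle's.

How it is judged:
By the outcome, as a careful person would: the job done as asked, in the order asked, and still so for the second after the job is handed in, with the robot touching nothing.
Of bottle_1, bottle_2, bottle_3, bottle_4 only 3 to 4 are there at a start; the rules pass over those that are not, and their reading is None.
At some moment in a run one of bottle_1, bottle_2, bottle_3, bottle_4 may be knocked a few centimetres aside while the robot is not near it.
Once in a run the grip may slacken for a moment while it holds something.
It also fails if it takes over 210 s, if anything falls off the work surface, if the arm or the gripper's body presses on something with over 40 N, if the wrist force passes 120 N, or if a joint passes its speed limit or range.

### The arm

A 6-joint arm with a two-finger parallel gripper is mounted at the origin on a cart in front of the work surface, level with it; the furniture and walls round the work are solid. World frame = base frame: x ahead of the robot, y to its left, z up, the work surface at z = 0. Lengths are in mm, angles in rad, forces in N, time in s.
With the tool pointing down it reaches from about 325 to 900 mm from the base axis. Payload 6.1 kg.
Tool frame: the origin (TCP) lies between the finger pads; the fingertips stand 14 mm ahead of it and the grasp point (between the pads) lies 5 mm behind it (r.nose_length is the distance from the TCP to the fingertips, in mm); z points along the fingers, y is the line along which they close (so a half turn about z gives the same grasp; the last joint's range is limited). The gripper opens to 85 mm and grips with 20 to 120 N. Pads are 22 mm wide; open, the fingers measure 114 mm over their backs; the gripper's body (76 mm by 85 mm) begins 54 mm behind the grasp point. The pads swing forward as they close: fully open they stand 13 mm farther back than shut.
Start: joints at [1.216, 0.22, 1.526, -0, 1.395, -0.126], TCP at [141.755, 608.705, 245.3] pointing down, gripper open.
Joint ranges: [-2.98, 2.98], [-0.91, 2.08], [0.09, 2.57], [-1.24, 4.39], [0.2, 2.65], [-2.68, 2.68]. Speed limits (rad/s): [2.57, 2.57, 3.01, 3.14, 3.14, 3.14].

### API

Orientations are given as a 3x3 rotation matrix whose columns are the frame's x, y, z axes.
In Python, from station import sensors, imaging, order, spotter, r gives the robot as it stands.
- The arm moves only by the tool send_rows, never from a script. Its arguments are lists of equal length, an entry for each row: "delta_pos": the shift along the world's x, y, z scaled (see below), a list of three; "rot": the turn, a rotation vector about the world's x, y, z scaled (see below), a list of three; "fingers": the closure, from -1 (fully open) to 1 (shut). A call has 1 to 20 rows; each row is the pose to reach, as a shift and turn from the pose commanded when the call began, turning the shorter way round; what a row does not reach only later rows make up. The controller multiplies each number of a shift by 0.5 m and each number of a turn by 180 degrees. A row lasts 1/8 s, in which the tool goes at most 62.5 mm and 10.7 degrees, less where a joint would pass 70% of its speed; a pose out of reach is approached as far as the arm can. A call with a number of a shift or a turn outside -1 to 1 is refused whole. A call with a gripper value outside its range is refused whole. The fingers move at their own pace and stop on an object; "newtons" is the grip in N (left out, the last holds). Time passes only in rows, so rows that repeat a pose let the fingers close. It gives the time, the measured TCP pose, the force, the opening and the grip force at its end, in the units of the state.
- sensors.state(): the state, without advancing time (a new reading comes with each control period).
- imaging.camera(name): name is "scene" or "top"; returns a dict with "frame" (420x560x3 uint8, blue, green, red), "camera_matrix" (3x3 intrinsics, pixels), "k1" (the pictures are not rectified: a ray, as slopes to the right and down, at radius r is drawn at 1 + k1 r^2 times it, then the intrinsics apply), "rvec" (rotation vector, rad) and "tvec" (3), from world to camera coordinates, as OpenCV has them. Camera axes: x right, y down, z forward; pixel columns grow to the right and rows downward; lengths in mm; the calibration is good to about 2 mm. A picture is of the moment at which its call begins. There is no depth.
- order.finish_job(): hands the job in; it is judged then, once.
Trained networks look in a picture, given as the dict that the camera call returned (one of the last four; its "shot" number tells which), for a name from the list of things; names that differ only in an ending like _2 or _b are one class to them, and where a whole thing is asked for, a point or a joint stands for the part that bears it (a point fixed in the world has none). Each returns a list of dicts, best first, with "score" (0 to 1); they miss things now and then, are a little off and sometimes report something else, mostly with a low value. They report only what shows in the picture. A call takes as long as a camera call.
- spotter.search_frame(thing, picture): "bbox" ([left, top, right, bottom] in pixels, round what is visible of it).
The state is a dict: "clock": time; "joints": joint angles; "qvel": joint speeds; "effort": joint torques, N m; "tcp_pos": TCP position; "orientation": TCP orientation; "wrist_force": force on the tool from outside, world axes, zero at the start; "wrist_torque": the same for the moment, N m; "grip_width": finger opening in mm; "grasp_force": force on a finger pad.
Only numpy, scipy, OpenCV 4.12 (cv2) and the standard library are available. Lean on these libraries where they do the work, as an engineer would, in place of code of your own. Each camera call takes 0.05 s, during which the arm holds its last target. There are 200 camera calls.

## Working session

There is one attempt and no reset: what is moved stays moved. The work goes in short steps, Python scripts to look and compute and a tool call to move; the robot and the scene stay as the last step left them, time stands still between calls to the robot, and variables do not carry over. Pictures are saved under pics/ and viewed, at most 14 in all, crops included, and the job is handed in when it is done.

Besides the shell and the picture viewer there is one more tool, called after ">>>" by a JSON object that holds its "name" and its "arguments". send_rows: Moves the arm, as the interface text tells. Its arguments: {"type":"object","properties":{"delta_pos":{"type":"array"},"rot":{"type":"array"},"fingers":{"type":"array"},"newtons":{"type":"number"}},"required":["delta_pos","rot","fingers"]}

```bash
ls; mkdir -p pics
cat > h.py <<'E'
from station import sensors, imaging, order, spotter, r
import numpy as np, cv2
def ray(p,uv):
    R,_=cv2.Rodrigues(np.array(p["rvec"],float)); t=np.array(p["tvec"],float).ravel(); K=np.array(p["camera_matrix"],float)
    x=cv2.undistortPoints(np.array([[uv]],float),K,np.array([p["k1"],0,0,0],float)).ravel()
    d=R.T@np.array([x[0],x[1],1]); return -R.T@t, d/np.linalg.norm(d)
def atz(p,uv,z):
    c,d=ray(p,uv); return c+d*(z-c[2])/d[2]
def proj(p,P):
    return cv2.projectPoints(np.array(P,float).reshape(-1,1,3),np.array(p["rvec"],float),np.array(p["tvec"],float),np.array(p["camera_matrix"],float),np.array([p["k1"],0,0,0],float))[0].reshape(-1,2)
def tri(p1,u1,p2,u2):
    c1,d1=ray(p1,u1);c2,d2=ray(p2,u2)
    s=np.linalg.lstsq(np.c_[d1,-d2],c2-c1,rcond=None)[0]
    a=c1+s[0]*d1;b=c2+s[1]*d2
    return (a+b)/2,np.linalg.norm(a-b)
def ctr(b): return ((b[0]+b[2])/2,(b[1]+b[3])/2)
E
python3 - <<'E'
from h import *
S=sensors.state(); print(S["tcp_pos"],S["orientation"],S["grip_width"],r.nose_length)
P={n:imaging.camera(n) for n in("scene","top")}
for n,p in P.items():
    cv2.imwrite(f"pics/{n}0.png",p["frame"]); print(n,"cam",ray(p,(280,210)))
    for t in("bottle_1","chest","chest_drawer0","chest_drawer0_handle","stopper_1","rack_top"):
        for d in spotter.search_frame(t,p)[:6]: print(n,t,np.round(d["bbox"]),round(d["score"],2))
E
```

```text
pics
[141.55144515 608.18623759 244.20015832] [[-9.73948419e-01  2.26768719e-01 -6.52047230e-04]
 [ 2.26769546e-01  9.73946763e-01 -1.80982948e-03]
 [ 2.24646576e-04 -1.91054501e-03 -9.99998150e-01]] 85.51145399585766 14.0
scene cam (array([  85.78124141, -603.12146916,  784.64969133]), array([ 0.4082892 ,  0.63275793, -0.65796454]))
scene bottle_1 [258. 238. 281. 282.] 0.95
scene bottle_1 [286. 274. 315. 322.] 0.82
scene bottle_1 [317. 219. 344. 259.] 0.79
scene bottle_1 [323. 243. 355. 291.] 0.67
scene chest [172. 125. 270. 205.] 0.63
scene chest_drawer0 [198. 149. 274. 203.] 0.7
scene chest_drawer0_handle [200. 157. 273. 205.] 0.85
scene rack_top [197. 152. 275. 204.] 0.82
top cam (array([ 456.11562636,  136.35397077, 1086.89075112]), array([ 0.03355501, -0.0097134 , -0.99938967]))
top bottle_1 [327. 216. 354. 245.] 0.89
top bottle_1 [363. 165. 394. 196.] 0.86
top bottle_1 [330. 153. 357. 181.] 0.71
top bottle_1 [374. 214. 401. 243.] 0.61
top chest [142. 147. 244. 255.] 0.94
top chest_drawer0 [209. 151. 240. 250.] 0.77
top chest_drawer0_handle [209. 150. 239. 248.] 0.74
top rack_top [210. 152. 241. 247.] 0.84
top rack_top [332. 153. 354. 181.] 0.57
```

View pics/scene0.png

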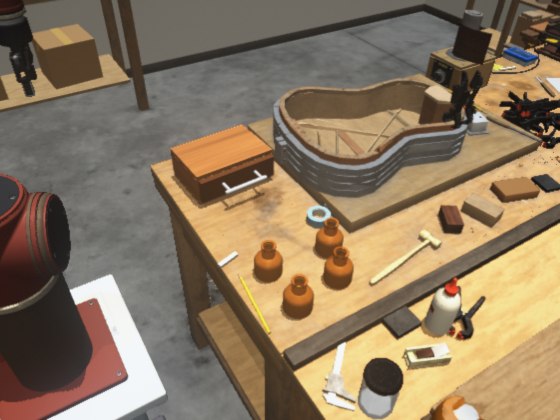

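View pics/top0.png

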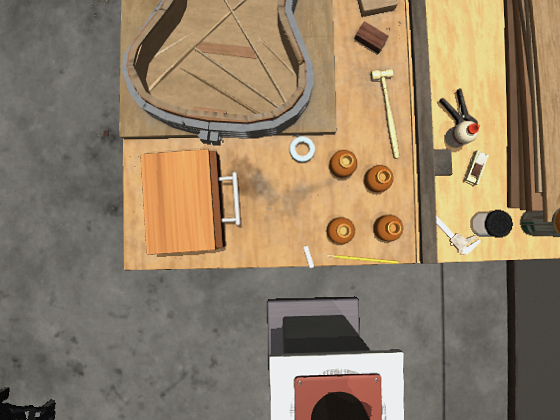

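The scene shows four amber bottles, around (268,262), (298,297), (330,240) and (339,268), and the chest with its handle at (246,184). In the top view the lips are at about (345,160), (380,177), (342,230) and (389,227), with the handle bar near u=237, v=173–223. I'll enlarge both to measure.

Run:
```python
import cv2
a=cv2.imread("pics/top0.png")[135:265,200:410]; cv2.imwrite("pics/topc.png",cv2.resize(a,None,fx=3.8,fy=3.8,interpolation=cv2.INTER_CUBIC))
a=cv2.imread("pics/scene0.png")[120:325,165:365]; cv2.imwrite("pics/scenec.png",cv2.resize(a,None,fx=2.9,fy=2.9,interpolation=cv2.INTER_CUBIC))
```

```text
(no output)
```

View pics/topc.png

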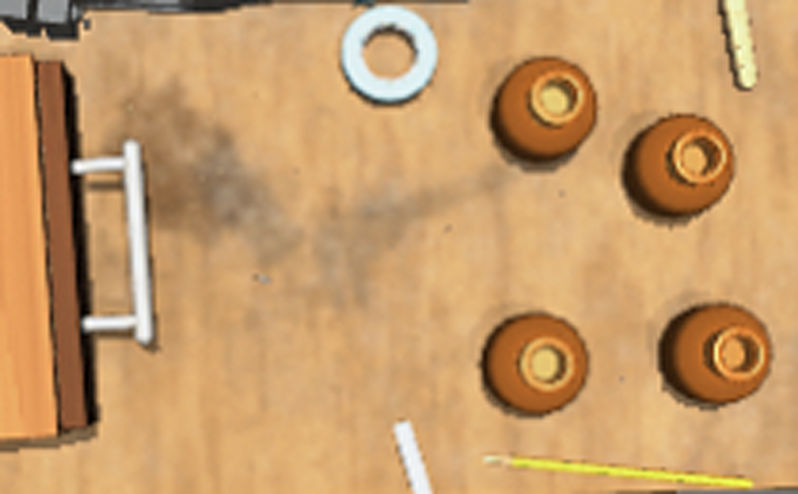

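View pics/scenec.png

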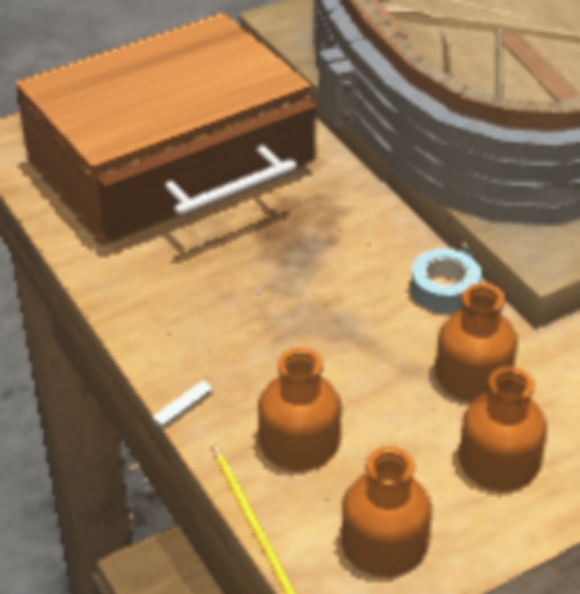

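Run:
```python
from h import *
T=imaging.camera("top");C=imaging.camera("scene")
t=lambda u:(u[0]/3.8-.37+200,u[1]/3.8-.37+135)
s=lambda u:(u[0]/2.9-.33+165,u[1]/2.9-.33+120)
for n,a,b,z in[("A",(556,99),(484,298),85),("B",(698,157),(511,383),85),("C",(545,365),(300,365),85),("D",(738,354),(390,466),85),("h1",(146,345),(180,209),52),("h2",(132,142),(294,163),52)]:
    p,e=tri(T,t(a),C,s(b)); print(n,p.round(1),round(e,1),atz(T,t(a),z).round(1),atz(C,s(b),z).round(1))
# panel top edges / chest roof corners in top
for z,u in[(78,(65,62)),(78,(90,428)),(90,(35,62)),(90,(58,437))]: print(z,atz(T,t(u),z).round(1))
```

```text
A [595.4 -20.8  83.9] 1.5 [594.6 -20.2  85. ] [595.3 -22.   85. ]
B [ 559.7 -102.2   84. ] 0.2 [ 559.5 -101.9   85. ] [ 559.1 -103.    85. ]
C [441.7 -10.   82. ] 0.1 [441.7  -9.5  85. ] [440.2 -12.6  85. ]
D [ 445.  -121.9   83.3] 0.5 [ 445.2 -121.6   85. ] [ 443.8 -123.    85. ]
h1 [459.7 219.9  57.2] 2.8 [458.4 221.   52. ] [463.6 225.1  52. ]
h2 [577.4 227.1  56.1] 1.8 [578.7 227.   52. ] [579.3 232.1  52. ]
78 [623.  262.8  78. ]
78 [411.5 252.   78. ]
90 [621.5 278.5  90. ]
90 [407.3 268.9  90. ]
```

>>> {"name": "send_rows", "arguments": {"delta_pos": [[0.7545, -0.7674, -0.1], [0.7545, -0.7674, -0.1], [0.7545, -0.7674, -0.1], [0.7545, -0.7674, -0.1], [0.7545, -0.7674, -0.1], [0.7545, -0.7674, -0.1], [0.7545, -0.7674, -0.1], [0.7545, -0.7674, -0.1], [0.7545, -0.7674, -0.1], [0.7545, -0.7674, -0.1], [0.7545, -0.7674, -0.2], [0.7545, -0.7674, -0.2], [0.7545, -0.7674, -0.2], [0.7545, -0.7674, -0.2]], "rot": [[0, 0, 0.0888], [0, 0, 0.0888], [0, 0, 0.0888], [0, 0, 0.0888], [0, 0, 0.0888], [0, 0, 0.0888], [0, 0, 0.0888], [0, 0, 0.0888], [0, 0, 0.0888], [0, 0, 0.0888], [0, 0, 0.0888], [0, 0, 0.0888], [0, 0, 0.0888], [0, 0, 0.0888]], "fingers": [0.435, 0.435, 0.435, 0.435, 0.435, 0.435, 0.435, 0.435, 0.435, 0.435, 0.435, 0.435, 0.435, 0.435], "newtons": 40}}

```text
clock: 2.55
tcp_pos: [520.0, 225.9, 147.6]
orientation: [[-0.999, -0.051, 0.003], [-0.051, 0.999, 0.001], [-0.003, 0.001, -1.0]]
wrist_force: [0.8, 0.3, 0.8]
grip_width: 24.2
grasp_force: 0.0
```

>>> {"name": "send_rows", "arguments": {"delta_pos": [[0, -0.003, -0.06], [0, -0.003, -0.12], [0, -0.003, -0.16], [0, -0.003, -0.18], [0, -0.003, -0.196], [0, -0.003, -0.196]], "rot": [[0, 0, 0], [0, 0, 0], [0, 0, 0], [0, 0, 0], [0, 0, 0], [0, 0, 0]], "fingers": [0.435, 0.435, 0.435, 0.435, 0.435, 0.435]}}

```text
clock: 3.3
tcp_pos: [519.9, 223.8, 48.3]
orientation: [[-0.999, -0.05, 0.001], [-0.05, 0.999, 0.0], [-0.001, 0.0, -1.0]]
wrist_force: [0.0, -0.8, 1.3]
grip_width: 24.0
grasp_force: 0.3
```

>>> {"name": "send_rows", "arguments": {"delta_pos": [[0, 0, 0], [0, 0, 0], [0, 0, 0], [0, 0, 0], [0, 0, 0], [0, 0, 0]], "rot": [[0, 0, 0], [0, 0, 0], [0, 0, 0], [0, 0, 0], [0, 0, 0], [0, 0, 0]], "fingers": [1, 1, 1, 1, 1, 1]}}

```text
clock: 4.05
tcp_pos: [519.8, 223.8, 48.2]
orientation: [[-0.999, -0.05, 0.002], [-0.05, 0.999, 0.001], [-0.002, 0.0, -1.0]]
wrist_force: [0.1, 1.0, 5.9]
grip_width: 9.8
grasp_force: 39.1
```

>>> {"name": "send_rows", "arguments": {"delta_pos": [[0.001, -0.02, 0], [0.002, -0.04, 0], [0.003, -0.06, 0], [0.004, -0.08, 0], [0.005, -0.1, 0], [0.006, -0.12, 0], [0.007, -0.14, 0], [0.008, -0.16, 0], [0.009, -0.18, 0], [0.01, -0.2, 0], [0.011, -0.215, 0], [0.0114, -0.223, 0], [0.0114, -0.228, 0], [0.0116, -0.231, 0], [0.0116, -0.233, 0], [0.0116, -0.233, 0]], "rot": [[0, 0, 0], [0, 0, 0], [0, 0, 0], [0, 0, 0], [0, 0, 0], [0, 0, 0], [0, 0, 0], [0, 0, 0], [0, 0, 0], [0, 0, 0], [0, 0, 0], [0, 0, 0], [0, 0, 0], [0, 0, 0], [0, 0, 0], [0, 0, 0]], "fingers": [1, 1, 1, 1, 1, 1, 1, 1, 1, 1, 1, 1, 1, 1, 1, 1]}}

```text
clock: 6.05
tcp_pos: [525.7, 109.8, 48.2]
orientation: [[-0.999, -0.05, 0.003], [-0.05, 0.999, 0.005], [-0.003, 0.005, -1.0]]
wrist_force: [0.9, 14.6, 4.0]
grip_width: 9.5
grasp_force: 39.5
```

>>> {"name": "send_rows", "arguments": {"delta_pos": [[0, 0, 0], [0, 0, 0], [0, 0, 0], [0, 0, 0.1], [0, 0, 0.2], [0, 0, 0.3], [0, 0, 0.4], [-0.45, 0.6, 0.4], [-0.45, 0.6, 0.4], [-0.45, 0.6, 0.4], [-0.45, 0.6, 0.4], [-0.45, 0.6, 0.4], [-0.45, 0.6, 0.4], [-0.45, 0.6, 0.4], [-0.45, 0.6, 0.4]], "rot": [[0, 0, 0], [0, 0, 0], [0, 0, 0], [0, 0, 0], [0, 0, 0], [0, 0, 0], [0, 0, 0], [0, 0, 0], [0, 0, 0], [0, 0, 0], [0, 0, 0], [0, 0, 0], [0, 0, 0], [0, 0, 0], [0, 0, 0]], "fingers": [0.435, 0.435, 0.435, 0.435, 0.435, 0.435, 0.435, 0, 0, 0, 0, 0, 0, 0, 0]}}

```text
clock: 7.92
tcp_pos: [299.8, 406.5, 246.8]
orientation: [[-0.999, -0.051, -0.0], [-0.051, 0.999, -0.001], [0.0, -0.001, -1.0]]
wrist_force: [0.5, 0.7, -0.4]
grip_width: 43.2
grasp_force: 0.0
```

Run:
```python
from h import *
P={n:imaging.camera(n) for n in("scene","top")}
B={}
for n,p in P.items():
    cv2.imwrite(f"pics/{n}1.png",p["frame"])
    for t in("bottle_1","stopper_1","rack_top"):
        for d in spotter.search_frame(t,p)[:6]: print(n,t,np.round(d["bbox"],1),round(d["score"],2))
a=P["top"]["frame"][135:265,200:410];b=P["scene"]["frame"][120:325,165:365]
a=cv2.resize(a,None,fx=3.8,fy=3.8,interpolation=cv2.INTER_CUBIC);b=cv2.resize(b,None,fx=2.9,fy=2.9,interpolation=cv2.INTER_CUBIC)
cv2.imwrite("pics/topc1.png",a);cv2.imwrite("pics/scenec1.png",b)
print(sensors.state()["tcp_pos"])
```

```text
scene bottle_1 [322.2 243.1 355.5 290.9] 0.97
scene bottle_1 [255.  238.  282.4 282.6] 0.79
scene bottle_1 [286.5 274.4 315.2 322.5] 0.59
scene stopper_1 [241.4 177.6 254.2 194.2] 0.69
scene stopper_1 [267.2 168.4 278.8 185.3] 0.68
scene stopper_1 [221.6 188.8 231.  204.2] 0.64
scene stopper_1 [232.1 182.8 241.  198.5] 0.49
scene stopper_1 [323.  246.5 350.2 287.1] 0.37
top bottle_1 [326.1 216.5 354.  243.3] 0.87
top bottle_1 [331.6 152.2 356.7 178.7] 0.86
top bottle_1 [362.8 161.7 393.3 193.5] 0.84
top bottle_1 [372.7 213.5 401.6 239.4] 0.81
top stopper_1 [240.5 220.5 252.5 234.4] 0.68
top stopper_1 [235.6 192.8 250.7 200. ] 0.48
top stopper_1 [233.5 163.8 247.7 175.5] 0.46
top stopper_1 [238.  205.6 249.9 217.5] 0.44
top rack_top [209.8 147.8 292.1 241.8] 0.55
[300.48705243 406.42678318 247.34289864]
```

View pics/topc1.png

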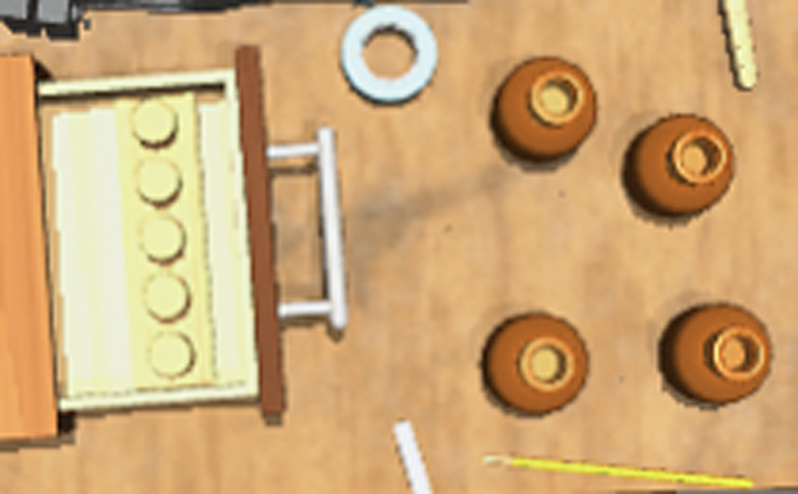

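View pics/scenec1.png

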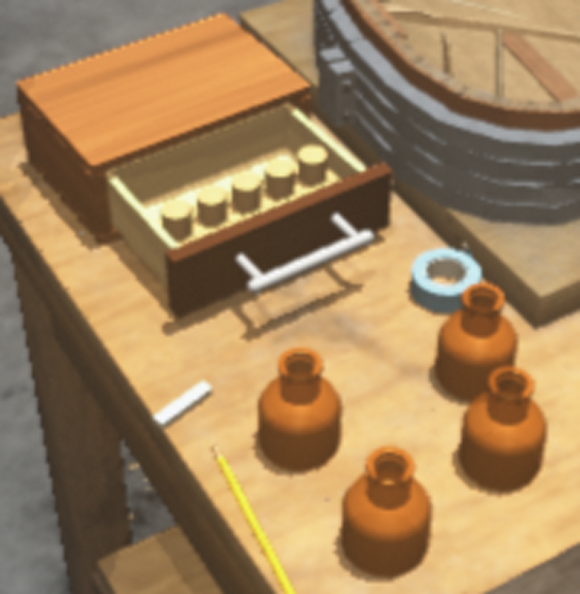

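Five stoppers stand in the open drawer, in the top crop from (154,123) to (170,354), and the four bottles have not moved.

```bash
cat >> h.py <<'E'
t=lambda u:(u[0]/3.8-.37+200,u[1]/3.8-.37+135)
s=lambda u:(u[0]/2.9-.33+165,u[1]/2.9-.33+120)
E
python3 - <<'E'
from h import *
T=imaging.camera("top");C=imaging.camera("scene")
a=[(154,123),(158,181),(163,239),(166,296),(170,354)];b=[(313,154),(281,169),(247,182),(212,195),(177,209)]
for i in range(5):
    p,e=tri(T,t(a[i]),C,s(b[i])); print(p.round(1),round(e,1),atz(T,t(a[i]),70).round(1),"pred",521-34*(i-2),round(203.7-1.7*(i-2),1))
E
```

```text
[587.  212.4  71.7] 0.4 [587.3 212.4  70. ] pred 589 207.1
[553.6 210.7  69.3] 0.3 [553.4 210.7  70. ] pred 555 205.4
[519.5 208.5  70.1] 0.2 [519.6 208.4  70. ] pred 521 203.7
[486.1 207.5  70.1] 0.9 [486.5 207.3  70. ] pred 487 202.0
[452.5 205.9  69.9] 0.8 [452.9 205.7  70. ] pred 453 200.3
```

>>> {"name": "send_rows", "arguments": {"delta_pos": [[0.3044, -0.4014, -0.1], [0.3044, -0.4014, -0.1], [0.3044, -0.4014, -0.1], [0.3044, -0.4014, -0.1], [0.3044, -0.4014, -0.1], [0.3044, -0.4014, -0.2], [0.3044, -0.4014, -0.25], [0.3044, -0.4014, -0.25], [0.3044, -0.4014, -0.25]], "rot": [[0, 0, 0], [0, 0, 0], [0, 0, 0], [0, 0, 0], [0, 0, 0], [0, 0, 0], [0, 0, 0], [0, 0, 0], [0, 0, 0]], "fingers": [0.059, 0.059, 0.059, 0.059, 0.059, 0.059, 0.059, 0.059, 0.059], "newtons": 60}}

```text
clock: 9.55
tcp_pos: [452.6, 207.1, 123.7]
orientation: [[-0.999, -0.051, 0.002], [-0.051, 0.999, 0.001], [-0.002, 0.001, -1.0]]
wrist_force: [-0.7, 0.2, 1.0]
grip_width: 40.0
grasp_force: 0.0
```

>>> {"name": "send_rows", "arguments": {"delta_pos": [[0, -0.0024, -0.05], [0, -0.0024, -0.09], [0, -0.0024, -0.115], [0, -0.0024, -0.123], [0, -0.0024, -0.123], [0, -0.0024, -0.123], [0, -0.0024, -0.123], [0, -0.0024, -0.123], [0, -0.0024, -0.123], [0, -0.0024, -0.123]], "rot": [[0, 0, 0], [0, 0, 0], [0, 0, 0], [0, 0, 0], [0, 0, 0], [0, 0, 0], [0, 0, 0], [0, 0, 0], [0, 0, 0], [0, 0, 0]], "fingers": [0.059, 0.059, 0.059, 0.059, 0.059, 1, 1, 1, 1, 1]}}

```text
clock: 10.8
tcp_pos: [452.8, 205.4, 61.9]
orientation: [[-0.999, -0.05, 0.002], [-0.05, 0.999, 0.001], [-0.002, 0.0, -1.0]]
wrist_force: [-0.9, 0.1, 6.1]
grip_width: 24.1
grasp_force: 58.5
```

>>> {"name": "send_rows", "arguments": {"delta_pos": [[0, 0, 0.04], [0, 0, 0.1], [0, 0, 0.2], [0, 0, 0.25], [-0.0222, -0.4308, 0.25], [-0.0222, -0.4308, 0.25], [-0.0222, -0.4308, 0.25], [-0.0222, -0.4308, 0.25], [-0.0222, -0.4308, 0.2], [-0.0222, -0.4308, 0.16], [-0.0222, -0.4308, 0.16], [-0.0222, -0.4308, 0.16]], "rot": [[0, 0, 0], [0, 0, 0], [0, 0, 0], [0, 0, 0], [0, 0, 0], [0, 0, 0], [0, 0, 0], [0, 0, 0], [0, 0, 0], [0, 0, 0], [0, 0, 0], [0, 0, 0]], "fingers": [1, 1, 1, 1, 1, 1, 1, 1, 1, 1, 1, 1]}}

```text
clock: 12.3
tcp_pos: [441.3, -10.3, 141.5]
orientation: [[-0.999, -0.05, 0.001], [-0.05, 0.999, -0.0], [-0.001, -0.0, -1.0]]
wrist_force: [-0.4, -0.0, -0.3]
grip_width: 23.8
grasp_force: 59.0
```

```bash
cat > look.py <<'E'
from h import *
import sys
P={n:imaging.camera(n) for n in("scene","top")}
for n,p in P.items():
    print(n,[list(np.round(d["bbox"]).astype(int))+[round(d["score"],1)] for d in spotter.search_frame("bottle_1",p) if d["score"]>.4])
if len(sys.argv)>1:
    a=cv2.resize(P["top"]["frame"][135:265,225:415],None,fx=2.6,fy=2.6,interpolation=cv2.INTER_CUBIC)
    b=cv2.resize(P["scene"]["frame"][120:325,165:365],None,fx=2.6,fy=2.6,interpolation=cv2.INTER_CUBIC)[:,-300:] if 0 else cv2.resize(P["scene"]["frame"][205:325,200:365],None,fx=1.9,fy=2.6,interpolation=cv2.INTER_CUBIC)
    b=cv2.resize(P["scene"]["frame"][180:325,230:365],(300,322),interpolation=cv2.INTER_CUBIC)
    h=max(a.shape[0],b.shape[0]); pad=lambda i:cv2.copyMakeBorder(i,0,h-i.shape[0],0,0,0)
    cv2.imwrite(f"pics/{sys.argv[1]}.png",np.hstack([pad(a),pad(b)]))
E
python3 look.py c1
```

```text
scene [[np.int64(327), np.int64(246), np.int64(352), np.int64(291), 0.8], [np.int64(285), np.int64(276), np.int64(312), np.int64(324), 0.8], [np.int64(257), np.int64(237), np.int64(282), np.int64(284), 0.8], [np.int64(317), np.int64(218), np.int64(343), np.int64(257), 0.7]]
top [[np.int64(331), np.int64(151), np.int64(356), np.int64(181), 0.7], [np.int64(364), np.int64(163), np.int64(392), np.int64(195), 0.6], [np.int64(328), np.int64(217), np.int64(336), np.int64(226), 0.4]]
```

View pics/c1.png

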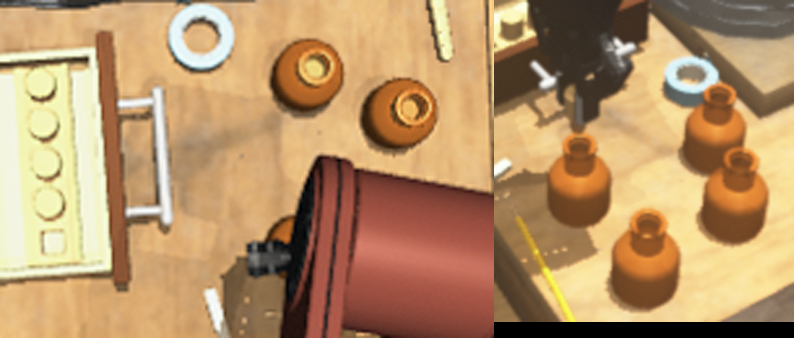

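The stopper is held above bottle C (scene panel, 578,125) and lined up with the neck, so I'm lowering it.

>>> {"name": "send_rows", "arguments": {"delta_pos": [[0, 0, -0.02], [0, 0, -0.036], [0, 0, -0.05], [0, 0, -0.06], [0, 0, -0.068], [0, 0, -0.074], [0, 0, -0.078], [0, 0, -0.08], [0, 0, -0.08]], "rot": [[0, 0, 0], [0, 0, 0], [0, 0, 0], [0, 0, 0], [0, 0, 0], [0, 0, 0], [0, 0, 0], [0, 0, 0], [0, 0, 0]], "fingers": [1, 1, 1, 1, 1, 1, 1, 1, 1]}}

```text
clock: 13.62
tcp_pos: [441.8, -10.3, 103.0]
orientation: [[-0.999, -0.05, 0.001], [-0.05, 0.999, -0.0], [-0.001, -0.0, -1.0]]
wrist_force: [-6.3, 1.0, 15.3]
grip_width: 23.8
grasp_force: 60.7
```

>>> {"name": "send_rows", "arguments": {"delta_pos": [[0, 0, 0], [0, 0, 0], [0, 0, 0], [0, 0, 0.03], [0, 0, 0.1], [0, 0, 0.2], [0.1, 0.4308, 0.2], [0.16, 0.4408, 0.2], [0.09, 0.4338, 0.2], [0.09, 0.4338, 0.2], [0.09, 0.4338, 0.1], [0.09, 0.4338, 0.04], [0.09, 0.4338, 0.04], [0.09, 0.4338, 0.04]], "rot": [[0, 0, 0], [0, 0, 0], [0, 0, 0], [0, 0, 0], [0, 0, 0], [0, 0, 0], [0, 0, 0], [0, 0, 0], [0, 0, 0], [0, 0, 0], [0, 0, 0], [0, 0, 0], [0, 0, 0], [0, 0, 0]], "fingers": [0.059, 0.059, 0.059, 0.059, 0.059, 0.059, 0.059, 0.059, 0.059, 0.059, 0.059, 0.059, 0.059, 0.059]}}

```text
clock: 15.38
tcp_pos: [487.0, 206.8, 122.7]
orientation: [[-0.999, -0.05, 0.002], [-0.05, 0.999, 0.001], [-0.002, 0.0, -1.0]]
wrist_force: [0.7, -0.3, -0.5]
grip_width: 40.3
grasp_force: 0.0
```

```bash
python3 look.py c2
```

```text
scene [[np.int64(316), np.int64(220), np.int64(344), np.int64(259), 0.8], [np.int64(240), np.int64(240), np.int64(268), np.int64(284), 0.8], [np.int64(322), np.int64(244), np.int64(354), np.int64(289), 0.7]]
top [[np.int64(321), np.int64(230), np.int64(345), np.int64(255), 0.7], [np.int64(363), np.int64(163), np.int64(392), np.int64(195), 0.6], [np.int64(374), np.int64(214), np.int64(401), np.int64(242), 0.6], [np.int64(331), np.int64(152), np.int64(357), np.int64(179), 0.6]]
```

View pics/c2.png

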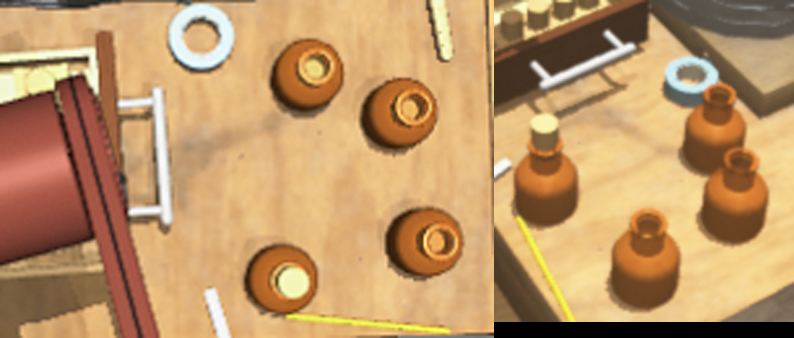

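Stopper 1 is in bottle C. The bottle has been knocked aside and still stands (top panel, 282,280). I'll check how deep the stopper sits while I grasp the next one.

>>> {"name": "send_rows", "arguments": {"delta_pos": [[-0.001, 0.001, -0.05], [-0.001, 0.001, -0.09], [-0.001, 0.001, -0.115], [-0.001, 0.001, -0.1216], [-0.001, 0.001, -0.1216], [-0.001, 0.001, -0.1216], [-0.001, 0.001, -0.1216], [-0.001, 0.001, -0.1216], [-0.001, 0.001, -0.1216]], "rot": [[0, 0, 0], [0, 0, 0], [0, 0, 0], [0, 0, 0], [0, 0, 0], [0, 0, 0], [0, 0, 0], [0, 0, 0], [0, 0, 0]], "fingers": [0.059, 0.059, 0.059, 0.059, 1, 1, 1, 1, 1]}}

```text
clock: 16.7
tcp_pos: [485.9, 207.2, 60.6]
orientation: [[-0.999, -0.05, 0.001], [-0.05, 0.999, 0.0], [-0.001, 0.0, -1.0]]
wrist_force: [-0.5, -0.4, 3.7]
grip_width: 24.3
grasp_force: 59.0
```

Run:
```python
from h import *
T=imaging.camera("top");C=imaging.camera("scene")
print(tri(T,(292/2.6-.3+225,281/2.6-.3+135),C,(230+50*.45-.3,180+118*.45-.3)))
# lip centre estimates
print(tri(T,(292/2.6-.3+225,281/2.6-.3+135),C,(230+50*.45-.3,180+145*.45-.3)))
```

```text
(array([416.17610724,   8.79617097, 115.44767776]), np.float64(1.765222537653992))
(array([414.30765276,   5.07086646,  84.73463492]), np.float64(3.1793209749247042))
```

>>> {"name": "send_rows", "arguments": {"delta_pos": [[0, 0, 0.04], [0, 0, 0.1], [0, 0, 0.2], [0, 0, 0.25], [-0.0818, -0.6584, 0.25], [-0.0818, -0.6584, 0.25], [-0.0818, -0.6584, 0.25], [-0.0818, -0.6584, 0.25], [-0.0818, -0.6584, 0.25], [-0.0818, -0.6584, 0.25], [-0.0818, -0.6584, 0.2], [-0.0818, -0.6584, 0.16], [-0.0818, -0.6584, 0.16], [-0.0818, -0.6584, 0.16]], "rot": [[0, 0, 0], [0, 0, 0], [0, 0, 0], [0, 0, 0], [0, 0, 0], [0, 0, 0], [0, 0, 0], [0, 0, 0], [0, 0, 0], [0, 0, 0], [0, 0, 0], [0, 0, 0], [0, 0, 0], [0, 0, 0]], "fingers": [1, 1, 1, 1, 1, 1, 1, 1, 1, 1, 1, 1, 1, 1]}}

```text
clock: 18.55
tcp_pos: [444.7, -122.1, 140.5]
orientation: [[-0.999, -0.05, 0.0], [-0.05, 0.999, -0.0], [-0.0, -0.0, -1.0]]
wrist_force: [-1.3, -0.4, 1.8]
grip_width: 23.9
grasp_force: 59.0
```

```bash
python3 look.py c3
python3 - <<'E'
from h import *
C=imaging.camera("scene")["frame"][195:325,230:365]
cv2.imwrite("pics/c3s.png",cv2.resize(C,None,fx=4.4,fy=4.4,interpolation=cv2.INTER_CUBIC))
E
```

```text
scene [[np.int64(324), np.int64(244), np.int64(355), np.int64(291), 0.9], [np.int64(323), np.int64(221), np.int64(343), np.int64(259), 0.8], [np.int64(239), np.int64(244), np.int64(269), np.int64(284), 0.8], [np.int64(285), np.int64(274), np.int64(313), np.int64(322), 0.8]]
top [[np.int64(363), np.int64(162), np.int64(391), np.int64(192), 0.9], [np.int64(373), np.int64(215), np.int64(400), np.int64(242), 0.8], [np.int64(329), np.int64(152), np.int64(358), np.int64(179), 0.7], [np.int64(320), np.int64(227), np.int64(347), np.int64(257), 0.7], [np.int64(212), np.int64(147), np.int64(291), np.int64(244), 0.5], [np.int64(143), np.int64(149), np.int64(292), np.int64(256), 0.4]]
```

View pics/c3s.png

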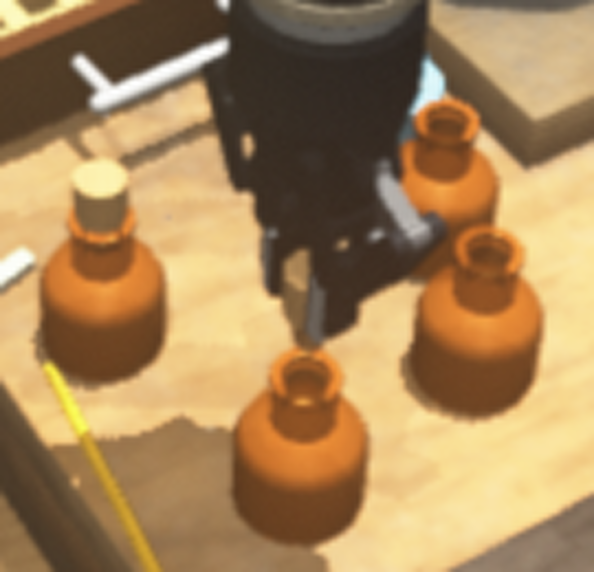

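Bottle C's stopper looks seated at (101,195), with its head on the lip. The next one hangs over bottle D at (300,300), lined up.

>>> {"name": "send_rows", "arguments": {"delta_pos": [[0, 0, -0.02], [0, 0, -0.036], [0, 0, -0.05], [0, 0, -0.06], [0, 0, -0.068], [0, 0, -0.074], [0, 0, -0.079], [0, 0, -0.082], [0, 0, -0.082]], "rot": [[0, 0, 0], [0, 0, 0], [0, 0, 0], [0, 0, 0], [0, 0, 0], [0, 0, 0], [0, 0, 0], [0, 0, 0], [0, 0, 0]], "fingers": [1, 1, 1, 1, 1, 1, 1, 1, 1]}}

```text
clock: 19.92
tcp_pos: [445.6, -122.4, 101.6]
orientation: [[-0.999, -0.05, 0.002], [-0.05, 0.999, -0.001], [-0.002, -0.001, -1.0]]
wrist_force: [-6.3, 3.1, 19.0]
grip_width: 24.1
grasp_force: 61.0
```

>>> {"name": "send_rows", "arguments": {"delta_pos": [[0, 0, 0], [0, 0, 0], [0, 0, 0], [0, 0, 0.03], [0, 0, 0.1], [0, 0, 0.2], [0.148, 0.66, 0.2], [0.148, 0.66, 0.2], [0.148, 0.66, 0.2], [0.148, 0.66, 0.2], [0.148, 0.66, 0.2], [0.148, 0.66, 0.2], [0.148, 0.66, 0.1], [0.148, 0.66, 0.04], [0.148, 0.66, 0.04], [0.148, 0.66, 0.04]], "rot": [[0, 0, 0], [0, 0, 0], [0, 0, 0], [0, 0, 0], [0, 0, 0], [0, 0, 0], [0, 0, 0], [0, 0, 0], [0, 0, 0], [0, 0, 0], [0, 0, 0], [0, 0, 0], [0, 0, 0], [0, 0, 0], [0, 0, 0], [0, 0, 0]], "fingers": [0.059, 0.059, 0.059, 0.059, 0.059, 0.059, 0.059, 0.059, 0.059, 0.059, 0.059, 0.059, 0.059, 0.059, 0.059, 0.059]}}

```text
clock: 21.92
tcp_pos: [519.6, 208.1, 120.9]
orientation: [[-0.999, -0.05, 0.002], [-0.05, 0.999, 0.001], [-0.002, 0.0, -1.0]]
wrist_force: [-0.7, 0.5, -0.1]
grip_width: 39.9
grasp_force: 0.0
```

```bash
python3 look.py c4
```

```text
scene [[np.int64(286), np.int64(276), np.int64(314), np.int64(321), 0.7], [np.int64(322), np.int64(244), np.int64(354), np.int64(289), 0.7], [np.int64(240), np.int64(244), np.int64(269), np.int64(281), 0.7], [np.int64(313), np.int64(219), np.int64(344), np.int64(259), 0.6]]
top [[np.int64(318), np.int64(226), np.int64(349), np.int64(257), 0.7], [np.int64(373), np.int64(214), np.int64(401), np.int64(242), 0.7], [np.int64(331), np.int64(150), np.int64(358), np.int64(183), 0.7]]
```

View pics/c4.png

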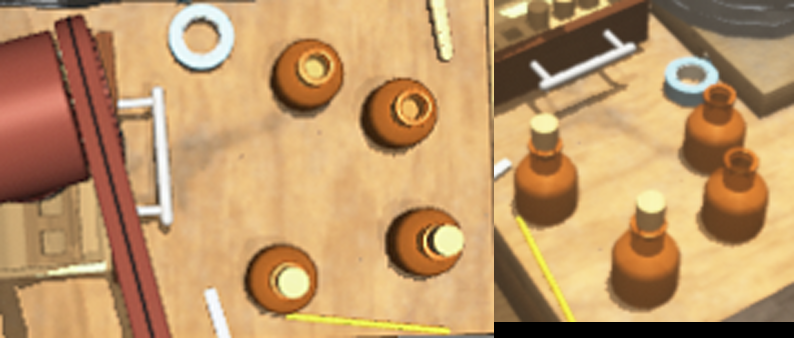

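Both C and D are stoppered and standing; the D head is at (447,240) in the top panel.

>>> {"name": "send_rows", "arguments": {"delta_pos": [[0, 0.001, -0.05], [0, 0.001, -0.09], [0, 0.001, -0.112], [0, 0.001, -0.118], [0, 0.001, -0.118], [0, 0.001, -0.118], [0, 0.001, -0.118], [0, 0.001, -0.118], [0, 0.001, -0.118]], "rot": [[0, 0, 0], [0, 0, 0], [0, 0, 0], [0, 0, 0], [0, 0, 0], [0, 0, 0], [0, 0, 0], [0, 0, 0], [0, 0, 0]], "fingers": [0.059, 0.059, 0.059, 0.059, 1, 1, 1, 1, 1]}}

```text
clock: 23.25
tcp_pos: [519.1, 208.6, 60.7]
orientation: [[-0.999, -0.05, 0.001], [-0.05, 0.999, 0.0], [-0.001, 0.0, -1.0]]
wrist_force: [-0.6, 0.2, 3.9]
grip_width: 23.9
grasp_force: 59.1
```

>>> {"name": "send_rows", "arguments": {"delta_pos": [[0, 0, 0.04], [0, 0, 0.1], [0, 0, 0.2], [0, 0, 0.25], [0.081, -0.6212, 0.25], [0.081, -0.6212, 0.25], [0.081, -0.6212, 0.25], [0.081, -0.6212, 0.25], [0.081, -0.6212, 0.25], [0.081, -0.6212, 0.25], [0.081, -0.6212, 0.2], [0.081, -0.6212, 0.16], [0.081, -0.6212, 0.16], [0.081, -0.6212, 0.16]], "rot": [[0, 0, 0], [0, 0, 0], [0, 0, 0], [0, 0, 0], [0, 0, 0], [0, 0, 0], [0, 0, 0], [0, 0, 0], [0, 0, 0], [0, 0, 0], [0, 0, 0], [0, 0, 0], [0, 0, 0], [0, 0, 0]], "fingers": [1, 1, 1, 1, 1, 1, 1, 1, 1, 1, 1, 1, 1, 1]}}

```text
clock: 25.0
tcp_pos: [559.3, -101.6, 140.4]
orientation: [[-0.999, -0.051, 0.0], [-0.051, 0.999, -0.0], [-0.0, -0.0, -1.0]]
wrist_force: [0.0, 0.7, 1.0]
grip_width: 24.2
grasp_force: 59.1
```

```bash
python3 look.py c5
```

```text
scene [[np.int64(284), np.int64(280), np.int64(315), np.int64(322), 0.9], [np.int64(317), np.int64(220), np.int64(340), np.int64(258), 0.6], [np.int64(237), np.int64(243), np.int64(268), np.int64(281), 0.6], [np.int64(322), np.int64(245), np.int64(352), np.int64(290), 0.6]]
top [[np.int64(363), np.int64(172), np.int64(390), np.int64(195), 0.9], [np.int64(319), np.int64(227), np.int64(344), np.int64(255), 0.7], [np.int64(371), np.int64(216), np.int64(382), np.int64(240), 0.4]]
```

View pics/c5.png

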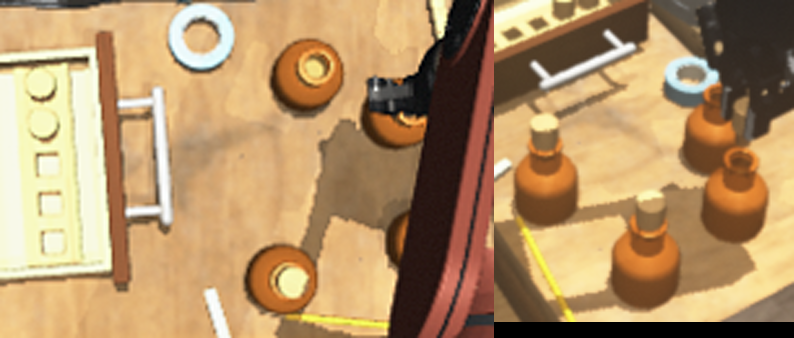

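The stopper is over bottle B (scene panel, 742,120). D's head at (651,207) may lean a little, so I'll check it afterwards. Inserting now.

>>> {"name": "send_rows", "arguments": {"delta_pos": [[0, 0, -0.02], [0, 0, -0.036], [0, 0, -0.05], [0, 0, -0.06], [0, 0, -0.068], [0, 0, -0.074], [0, 0, -0.079], [0, 0, -0.082], [0, 0, -0.082]], "rot": [[0, 0, 0], [0, 0, 0], [0, 0, 0], [0, 0, 0], [0, 0, 0], [0, 0, 0], [0, 0, 0], [0, 0, 0], [0, 0, 0]], "fingers": [1, 1, 1, 1, 1, 1, 1, 1, 1]}}

```text
clock: 26.32
tcp_pos: [560.1, -102.4, 101.8]
orientation: [[-0.999, -0.05, 0.002], [-0.05, 0.999, -0.001], [-0.002, -0.001, -1.0]]
wrist_force: [-5.4, 1.7, 14.6]
grip_width: 24.4
grasp_force: 60.7
```

>>> {"name": "send_rows", "arguments": {"delta_pos": [[0, 0, 0], [0, 0, 0], [0, 0, 0], [0, 0, 0.03], [0, 0, 0.1], [0, 0, 0.2], [-0.013, 0.626, 0.2], [-0.013, 0.626, 0.2], [-0.013, 0.626, 0.2], [-0.013, 0.626, 0.2], [-0.013, 0.626, 0.2], [-0.013, 0.626, 0.2], [-0.013, 0.626, 0.1], [-0.013, 0.626, 0.04], [-0.013, 0.626, 0.04], [-0.013, 0.626, 0.04]], "rot": [[0, 0, 0], [0, 0, 0], [0, 0, 0], [0, 0, 0], [0, 0, 0], [0, 0, 0], [0, 0, 0], [0, 0, 0], [0, 0, 0], [0, 0, 0], [0, 0, 0], [0, 0, 0], [0, 0, 0], [0, 0, 0], [0, 0, 0], [0, 0, 0]], "fingers": [0.059, 0.059, 0.059, 0.059, 0.059, 0.059, 0.059, 0.059, 0.059, 0.059, 0.059, 0.059, 0.059, 0.059, 0.059, 0.059]}}

```text
clock: 28.32
tcp_pos: [553.7, 210.4, 120.9]
orientation: [[-0.999, -0.049, 0.002], [-0.049, 0.999, 0.0], [-0.002, 0.0, -1.0]]
wrist_force: [0.5, -0.2, 0.8]
grip_width: 40.1
grasp_force: 0.0
```

```bash
python3 look.py c6
python3 - <<'E'
from h import *
C=imaging.camera("scene")["frame"][200:325,235:360]
cv2.imwrite("pics/c6s.png",cv2.resize(C,None,fx=4.7,fy=4.7,interpolation=cv2.INTER_CUBIC))
E
```

```text
scene [[np.int64(323), np.int64(247), np.int64(353), np.int64(288), 1.0], [np.int64(285), np.int64(274), np.int64(315), np.int64(320), 0.9], [np.int64(317), np.int64(220), np.int64(344), np.int64(258), 0.9], [np.int64(240), np.int64(245), np.int64(268), np.int64(282), 0.6]]
top [[np.int64(332), np.int64(152), np.int64(356), np.int64(180), 0.8], [np.int64(319), np.int64(226), np.int64(345), np.int64(257), 0.8], [np.int64(371), np.int64(213), np.int64(401), np.int64(241), 0.7]]
```

View pics/c6s.png

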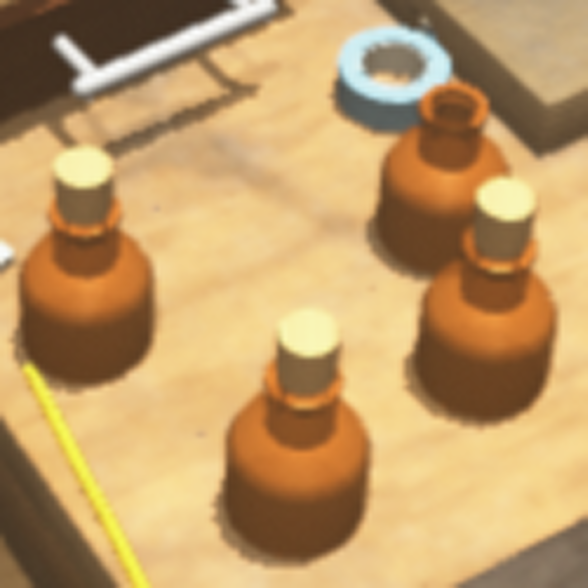

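B, C and D all have their heads on the lips, at (497,220), (85,185) and (308,355). One bottle is left: A.

>>> {"name": "send_rows", "arguments": {"delta_pos": [[0, 0.001, -0.05], [0, 0.001, -0.09], [0, 0.001, -0.112], [0, 0.001, -0.118], [0, 0.001, -0.118], [0, 0.001, -0.118], [0, 0.001, -0.118], [0, 0.001, -0.118], [0, 0.001, -0.118]], "rot": [[0, 0, 0], [0, 0, 0], [0, 0, 0], [0, 0, 0], [0, 0, 0], [0, 0, 0], [0, 0, 0], [0, 0, 0], [0, 0, 0]], "fingers": [0.059, 0.059, 0.059, 0.059, 1, 1, 1, 1, 1]}}

```text
clock: 29.7
tcp_pos: [552.7, 211.3, 60.3]
orientation: [[-0.999, -0.05, 0.0], [-0.05, 0.999, 0.0], [-0.0, 0.0, -1.0]]
wrist_force: [-0.5, -0.1, 0.1]
grip_width: 24.5
grasp_force: 58.8
```

>>> {"name": "send_rows", "arguments": {"delta_pos": [[0, 0, 0.04], [0, 0, 0.1], [0, 0, 0.2], [0, 0, 0.25], [0.085, -0.4638, 0.25], [0.085, -0.4638, 0.25], [0.085, -0.4638, 0.25], [0.085, -0.4638, 0.25], [0.085, -0.4638, 0.2], [0.085, -0.4638, 0.16], [0.085, -0.4638, 0.16], [0.085, -0.4638, 0.16]], "rot": [[0, 0, 0], [0, 0, 0], [0, 0, 0], [0, 0, 0], [0, 0, 0], [0, 0, 0], [0, 0, 0], [0, 0, 0], [0, 0, 0], [0, 0, 0], [0, 0, 0], [0, 0, 0]], "fingers": [1, 1, 1, 1, 1, 1, 1, 1, 1, 1, 1, 1]}}

```text
clock: 31.2
tcp_pos: [595.3, -19.8, 140.7]
orientation: [[-0.999, -0.051, 0.001], [-0.051, 0.999, -0.0], [-0.001, -0.0, -1.0]]
wrist_force: [-1.1, 0.0, 0.4]
grip_width: 24.1
grasp_force: 59.0
```

```bash
python3 look.py c7
python3 - <<'E'
from h import *
C=imaging.camera("scene"); 
cv2.imwrite("pics/c7s.png",cv2.resize(C["frame"][190:300,290:390],None,fx=5,fy=5,interpolation=cv2.INTER_CUBIC))
for d in spotter.search_frame("stopper_1",C): print(np.round(d["bbox"]),round(d["score"],2))
S=sensors.state(); p=np.array(S["tcp_pos"]); print("pred head/tip",proj(C,[p+[0,0,8],p-[0,0,38]]), "lip A",proj(C,[595.2,-20.6,85]))
E
```

```text
scene [[np.int64(318), np.int64(219), np.int64(342), np.int64(258), 0.9], [np.int64(285), np.int64(276), np.int64(314), np.int64(319), 0.8], [np.int64(323), np.int64(246), np.int64(353), np.int64(291), 0.7], [np.int64(239), np.int64(243), np.int64(266), np.int64(283), 0.7]]
top [[np.int64(365), np.int64(164), np.int64(394), np.int64(195), 0.7], [np.int64(317), np.int64(232), np.int64(331), np.int64(255), 0.5]]
[333. 238. 352. 255.] 0.58
[247. 231. 259. 249.] 0.58
[294. 264. 305. 284.] 0.52
[269. 171. 279. 184.] 0.51
[327. 197. 332. 218.] 0.42
pred head/tip [[333.95112341 199.58770905]
 [331.89755328 215.95120519]] lip A [[331.14013789 222.06261911]]
```

View pics/c7s.png

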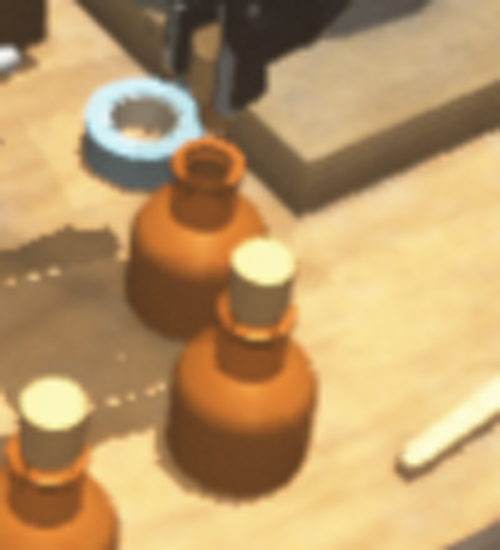

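The last stopper is held at (207,50), right above A's neck at (208,160).

>>> {"name": "send_rows", "arguments": {"delta_pos": [[0, 0, -0.02], [0, 0, -0.036], [0, 0, -0.05], [0, 0, -0.06], [0, 0, -0.068], [0, 0, -0.074], [0, 0, -0.079], [0, 0, -0.082], [0, 0, -0.083]], "rot": [[0, 0, 0], [0, 0, 0], [0, 0, 0], [0, 0, 0], [0, 0, 0], [0, 0, 0], [0, 0, 0], [0, 0, 0], [0, 0, 0]], "fingers": [1, 1, 1, 1, 1, 1, 1, 1, 1]}}

```text
clock: 32.62
tcp_pos: [596.0, -20.6, 101.3]
orientation: [[-0.999, -0.05, 0.002], [-0.05, 0.999, -0.0], [-0.002, -0.0, -1.0]]
wrist_force: [-5.5, 1.2, 16.1]
grip_width: 24.1
grasp_force: 60.7
```

>>> {"name": "send_rows", "arguments": {"delta_pos": [[0, 0, 0], [0, 0, 0], [0, 0, 0], [0, 0, 0.03], [0, 0, 0.1], [0, 0, 0.16], [-0.14, 0.2608, 0.16], [-0.14, 0.2608, 0.16], [-0.14, 0.2608, 0.16], [-0.14, 0.2608, 0.1], [-0.14, 0.2608, 0.04], [-0.14, 0.2608, 0.02], [-0.14, 0.2608, 0.02], [-0.14, 0.2608, 0.02]], "rot": [[0, 0, 0], [0, 0, 0], [0, 0, 0], [0, 0, 0], [0, 0, 0], [0, 0, 0], [0, 0, 0], [0, 0, 0], [0, 0, 0], [0, 0, 0], [0, 0, 0], [0, 0, 0], [0, 0, 0], [0, 0, 0]], "fingers": [0.059, 0.059, 0.059, 0.059, 0.059, 0.059, 0.435, 0.435, 0.435, 0.435, 0.435, 0.435, 0.435, 0.435], "newtons": 40}}

```text
clock: 34.38
tcp_pos: [526.1, 109.7, 110.0]
orientation: [[-0.999, -0.05, 0.002], [-0.05, 0.999, 0.0], [-0.002, 0.0, -1.0]]
wrist_force: [0.5, -0.2, 0.0]
grip_width: 24.2
grasp_force: 0.0
```

```bash
python3 look.py c8
python3 - <<'E'
from h import *
C=imaging.camera("scene"); T=imaging.camera("top")
a=cv2.resize(C["frame"][180:325,225:365],(560,580),interpolation=cv2.INTER_CUBIC)
b=cv2.resize(T["frame"][140:262,315:405],None,fx=2.6,fy=2.6); b=cv2.copyMakeBorder(b,0,580-b.shape[0],0,0,0)
cv2.imwrite("pics/c8s.png",np.hstack([a,b]))
E
```

```text
scene [[np.int64(287), np.int64(279), np.int64(315), np.int64(322), 0.8], [np.int64(315), np.int64(226), np.int64(342), np.int64(258), 0.6], [np.int64(240), np.int64(244), np.int64(267), np.int64(280), 0.6], [np.int64(326), np.int64(250), np.int64(350), np.int64(290), 0.6]]
top [[np.int64(339), np.int64(151), np.int64(357), np.int64(181), 0.9], [np.int64(362), np.int64(164), np.int64(392), np.int64(195), 0.6], [np.int64(373), np.int64(213), np.int64(398), np.int64(240), 0.6], [np.int64(321), np.int64(230), np.int64(329), np.int64(255), 0.5]]
```

View pics/c8s.png

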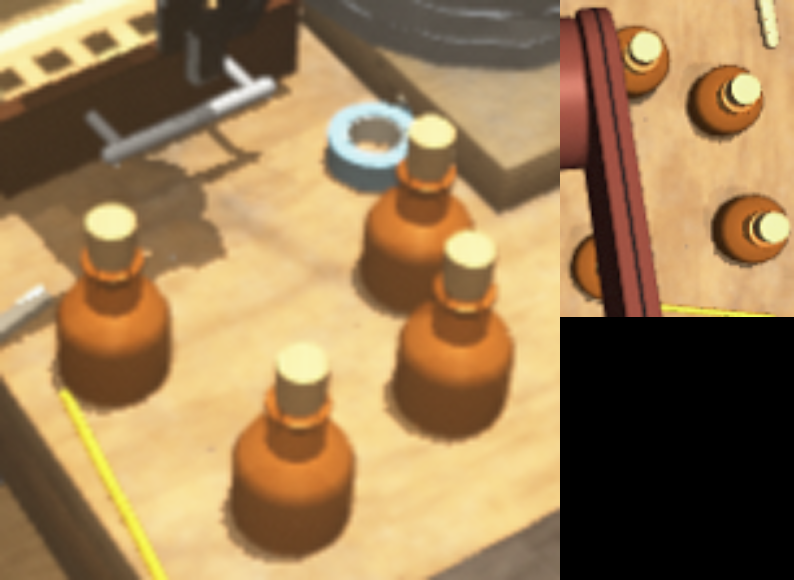

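All four bottles are closed and standing, with heads at (111,235), (432,148), (470,262) and (302,378). Next is shutting the drawer.

>>> {"name": "send_rows", "arguments": {"delta_pos": [[0, 0, -0.05], [0, 0, -0.09], [0, 0, -0.115], [0, 0, -0.124], [0, 0, -0.124], [0, 0, -0.124], [0, 0, -0.124], [0, 0, -0.124], [0, 0, -0.124]], "rot": [[0, 0, 0], [0, 0, 0], [0, 0, 0], [0, 0, 0], [0, 0, 0], [0, 0, 0], [0, 0, 0], [0, 0, 0], [0, 0, 0]], "fingers": [0.435, 0.435, 0.435, 0.435, 0.435, 1, 1, 1, 1]}}

```text
clock: 35.8
tcp_pos: [525.9, 110.0, 47.7]
orientation: [[-0.999, -0.05, 0.002], [-0.05, 0.999, 0.0], [-0.002, 0.0, -1.0]]
wrist_force: [-1.5, 0.1, 6.8]
grip_width: 9.4
grasp_force: 39.0
```

>>> {"name": "send_rows", "arguments": {"delta_pos": [[-0.001, 0.02, 0], [-0.002, 0.04, 0], [-0.003, 0.06, 0], [-0.004, 0.08, 0], [-0.005, 0.1, 0], [-0.006, 0.12, 0], [-0.007, 0.14, 0], [-0.008, 0.16, 0], [-0.009, 0.18, 0], [-0.01, 0.2, 0], [-0.011, 0.214, 0], [-0.0114, 0.223, 0], [-0.0114, 0.228, 0], [-0.0116, 0.231, 0], [-0.0116, 0.233, 0], [-0.0116, 0.233, 0]], "rot": [[0, 0, 0], [0, 0, 0], [0, 0, 0], [0, 0, 0], [0, 0, 0], [0, 0, 0], [0, 0, 0], [0, 0, 0], [0, 0, 0], [0, 0, 0], [0, 0, 0], [0, 0, 0], [0, 0, 0], [0, 0, 0], [0, 0, 0], [0, 0, 0]], "fingers": [1, 1, 1, 1, 1, 1, 1, 1, 1, 1, 1, 1, 1, 1, 1, 1]}}

```text
clock: 37.8
tcp_pos: [520.0, 224.9, 47.7]
orientation: [[-0.999, -0.051, 0.001], [-0.051, 0.999, -0.003], [-0.001, -0.003, -1.0]]
wrist_force: [-2.2, -7.2, 7.9]
grip_width: 9.5
grasp_force: 39.4
```

>>> {"name": "send_rows", "arguments": {"delta_pos": [[0, 0.002, 0], [0, 0.003, 0], [0, 0.003, 0], [0, 0.003, 0]], "rot": [[0, 0, 0], [0, 0, 0], [0, 0, 0], [0, 0, 0]], "fingers": [1, 1, 1, 1]}}

```text
clock: 38.3
tcp_pos: [520.0, 225.0, 47.6]
orientation: [[-0.999, -0.05, 0.0], [-0.05, 0.999, -0.005], [-0.0, -0.005, -1.0]]
wrist_force: [-3.1, -13.8, 9.3]
grip_width: 9.5
grasp_force: 39.7
```

>>> {"name": "send_rows", "arguments": {"delta_pos": [[0, 0, 0], [0, 0, 0], [0, 0, 0], [0, 0, 0.05], [0, 0, 0.15], [0, 0, 0.25], [0, 0, 0.4], [-0.3, 0.35, 0.4], [-0.3, 0.35, 0.4], [-0.3, 0.35, 0.4], [-0.3, 0.35, 0.4], [-0.3, 0.35, 0.4]], "rot": [[0, 0, 0], [0, 0, 0], [0, 0, 0], [0, 0, 0], [0, 0, 0], [0, 0, 0], [0, 0, 0], [0, 0, 0], [0, 0, 0], [0, 0, 0], [0, 0, 0], [0, 0, 0]], "fingers": [0.435, 0.435, 0.435, 0.435, 0.435, 0.435, 0.435, 0.435, 0.435, 0.435, 0.435, 0.435]}}

```text
clock: 39.8
tcp_pos: [367.2, 404.9, 246.9]
orientation: [[-0.999, -0.055, 0.0], [-0.055, 0.999, 0.001], [-0.0, 0.001, -1.0]]
wrist_force: [1.1, -0.4, 0.5]
grip_width: 24.2
grasp_force: 0.0
```

```bash
python3 look.py
python3 - <<'E'
from h import *
T=imaging.camera("top")["frame"]; T0=cv2.imread("pics/top0.png")
print("drawer area diff vs start",cv2.absdiff(T,T0)[145:255,205:245].mean(), [round(cv2.norm(T[145:255,205+d:245+d],T0[145:255,205:245],cv2.NORM_L1)/13200,2) for d in(-1,0,1)])
for n in("top","scene"):
    p=imaging.camera(n); print([list(np.round(d["bbox"]).astype(int)) for d in spotter.search_frame("stopper_1",p) if d["score"]>.3])
E
```

```text
scene [[np.int64(238), np.int64(243), np.int64(263), np.int64(280), 0.9], [np.int64(324), np.int64(246), np.int64(353), np.int64(289), 0.9], [np.int64(286), np.int64(278), np.int64(313), np.int64(321), 0.8], [np.int64(316), np.int64(227), np.int64(342), np.int64(258), 0.7]]
top [[np.int64(373), np.int64(212), np.int64(401), np.int64(244), 0.9], [np.int64(331), np.int64(150), np.int64(356), np.int64(182), 0.9], [np.int64(364), np.int64(163), np.int64(393), np.int64(193), 0.7], [np.int64(320), np.int64(229), np.int64(345), np.int64(257), 0.7]]
drawer area diff vs start 5.160681818181819 [16.93, 5.16, 16.73]
[[np.int64(330), np.int64(238), np.int64(345), np.int64(250)], [np.int64(377), np.int64(167), np.int64(392), np.int64(180)], [np.int64(341), np.int64(151), np.int64(354), np.int64(167)], [np.int64(391), np.int64(221), np.int64(405), np.int64(232)]]
[[np.int64(294), np.int64(267), np.int64(309), np.int64(285)], [np.int64(334), np.int64(238), np.int64(350), np.int64(255)], [np.int64(247), np.int64(234), np.int64(262), np.int64(249)], [np.int64(326), np.int64(209), np.int64(337), np.int64(225)]]
```

```bash
python3 -c "
from station import order; print(order.finish_job())"
```

```text
the job is handed in; nothing more can be done
None
```

I closed all four bottles with stoppers pushed down to the lip, shut the drawer fully, and handed the job in at about 40 s. One bottle (C) was knocked aside mid-run but stayed standing with its stopper in; the hand-in call returned no verdict.

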